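Level the worktop shelf

TASK

The low wooden worktop shelf that the kitchen scale is to stand on is true across its width but slopes along its length. Pick up the small spirit level that lies across it and lay it flat on the board lengthwise, turn the wing knob of the levelling foot until the bubble lies between the two lines of the vial, then press down on the middle of the level with a firm hand (about a kilogram's weight). Finish while still pressing it, bubble between the lines, so that nothing creeps while I tighten the lock nut underneath; leave the jar, the mill and the box beside it where they stand.

Things in the scene. Friction and masses are not known exactly. Their poses are not given: they have to be found in the camera images.
- board_top (a point): Centre of the top face of the shelf's brown wooden board, 280 x 120 x 20 mm, top about 70 mm above the worktop. Local x runs along the 280 mm, away from the end with the wing knob; z is the upward normal. Bare but for the knob, whose axis is 110 mm from the centre on the -x side; the level fits between the knob and the +x end, for instance with its middle 15 mm from the centre on the +x side.
- board: The wooden board itself. Origin: on its tilt axis, midway between the two plain feet, 110 mm from the board's centre on the +x side, 42 mm above the worktop; axes as board_top. It does not shift on the worktop; it only tilts about the plain feet as the screw at the other end is turned. At the start it slopes by 8 to 20 mrad. Pressing on it hardly tilts it.
- wing_grip (a point): Grip point of the black wing knob on the levelling screw, on its upright axis, 121 mm above the worktop, at the same height however it is turned. The wing is a straight bar 46 mm long (local x), 13 mm thick (local y: pinch across it), from 105 to 133 mm above the worktop, on a round boss 34 mm across and 93 to 105 mm above the worktop.
- foot_screw: The levelling screw with the knob; origin on its axis at worktop height. Right-hand thread, lead 8 mm: clockwise seen from above lifts the knob end of the board, anticlockwise lowers it. One radian lifts it 1.27 mm, 220 mm from the plain feet: a slope of 5.8 mrad, which moves the bubble of a lengthwise level 6.4 mm. Stiff (0.1 N m), stays where left, 4 rad of travel either side of level.
- level: The spirit level: aluminium bar 140 mm long (local x), 24 mm wide (y), 35 mm tall, 0.2 to 0.3 kg, black rubber ends, pale green vial 70 mm long under a strong clear window in the middle of its top. It starts right way up, lying across the board. Origin: centre of its underside. Pinch it across the 24 mm anywhere; it may be pressed on the window.
- bubble_mid (a point): Middle of the bubble in the level's vial, 27.5 mm above the level's underside. Along the level's x it reads 0 when centred; it runs to the higher end of the level, 1.1 mm for each mrad of slope, at most 25 mm, and settles about 1 s after the level has come to rest. The bubble is 16 mm long and the two black lines are 22 mm apart, so its middle may be 3 mm off at most.
- bubble (a joint): The slope of the level as the bubble shows it, in rad: 0 when the bubble is centred, positive when the level's +x end is the higher (the bubble then lies towards +x by 1.1 m times this value). Between the lines from -0.0027 to +0.0027.
- spice: Bystander: glass spice jar with a dark lid, 41 mm in diameter, 105 mm tall, in front of the shelf to the left. Origin: centre of its underside.
- mill: Bystander: wooden pepper mill, 58 mm in diameter, 160 mm tall, behind the shelf to the right. Origin: centre of its underside.
- tea: Bystander: dark tea box 68 x 136 x 69 mm, to the right of the shelf. Origin: centre of its underside. Fixed tall things stand round it and nearer the robot (a pink flask 380 mm, a flag pole 430 mm, a blender 350 mm tall): on the way to the shelf, pass well above them.

How it is judged:
By the outcome, as a careful person would: the job done as asked, in the order asked, and still so for the second after the job is handed in, while the arm keeps its last pose, push and grip.
It also fails if it takes over 72 s, if anything falls off the work surface, if the arm or the gripper's body presses on something with over 40 N, if the wrist force passes 120 N, or if a joint passes its speed limit or range.

ROBOT

A 6-joint arm with a two-finger parallel gripper is mounted at the origin on a cart in front of the work surface, level with it; the furniture and walls round the work are solid. World frame = base frame: x ahead of the robot, y to its left, z up, the work surface at z = 0. Lengths are in m, angles in rad, forces in N, time in s.
With the tool pointing down it reaches from about 0.275 to 0.875 m from the base axis. Payload 12.5 kg.
Tool frame: the origin (TCP) lies on the centre line of the jaws, within the pads' length; the fingertips stand env.tip_reach ahead of it and the grasp point (between the pads) lies 8 mm behind it (env.tip_reach is the distance from the TCP to the fingertips, in m); z points along the fingers, y is the line along which they close (so a half turn about z gives the same grasp; the last joint's range is limited). The gripper opens to 85 mm and grips with 20 to 120 N. Pads are 22 mm wide; open, the fingers measure 114 mm over their backs; the gripper's body (76 mm by 85 mm) begins 54 mm behind the grasp point. The pads swing forward as they close: fully open they stand 13 mm farther back than shut.
Start: joints at [-1.207, 0.351, 1.652, -0, 1.139, -0.085], TCP at [0.239, -0.496, 0.242] pointing down, gripper open.
Joint ranges: [-2.75, 2.75], [-0.79, 2.1], [0.01, 2.65], [-1.57, 4.71], [0.07, 3.14], [-2.87, 2.87]. Speed limits (rad/s): [2.22, 2.22, 2.79, 3.14, 3.14, 3.14].

INTERFACE

Orientations are given as a rotation vector (axis times angle).
In Python, from workcell import env gives the robot as it stands. The module is installed in compiled form; this text tells all that it offers.
- The arm moves only by the tool drive_tool, never from a script. Its argument "targets" is a list of rows, each a list of 3 entries, a list of its own where there are three numbers: the turn, a rotation vector about the tool's x, y, z in rad, then the shift along the tool's x, y, z in m, then the opening, from 0 (shut) to 1 (fully open). In form: [[[ax, ay, az], [x, y, z], jaw], ...]. A call has 1 to 12 rows; each row shifts and turns the commanded pose from where the row before left it, along the tool's axes as they then stand; what a row does not reach is not made up. A row lasts 1/12 s, in which the tool goes at most 41.7 mm and 7.16 degrees, less where a joint would pass 70% of its speed; a pose out of reach is approached as far as the arm can. A call with a gripper value outside its range is refused whole. The fingers move at their own pace and stop on an object; "force" is the grip in N (left out, the last holds). Time passes only in rows, so rows that do not move let the fingers close. It gives the time, the measured TCP pose, the force, the opening and the grip force at its end, in the units of the state.
- env.observe(): the state, without advancing time (a new reading comes with each control period).
- env.grab_frame(name): name is "scene" or "top" or "wrist"; returns a dict with "frame" (384x512x3 uint8, red, green, blue), "fx", "fy", "cx", "cy" (pixels), "k1" (the pictures are not rectified: a ray, as slopes to the right and down, at radius r is drawn at 1 + k1 r^2 times it, then the intrinsics apply), "origin" and "orientation" of the camera in the world. Camera axes: x right, y up, looking along -z (the intrinsics and any distortion apply to the point x, -y, -z); pixel columns grow to the right and rows downward; lengths in m; the calibration is good to about 2 mm. A picture is of the moment at which its call begins. There is no depth.
- env.job_done(): hands the job in; it is judged then, once.
The state is a dict: "time": time; "joint_positions": joint angles; "joint_vel": joint speeds; "joint_torque": joint torques, N m; "tcp_pos": TCP position; "eef_rot": TCP orientation; "wrist_force": force on the tool from outside, world axes, zero at the start; "moment": the same for the moment, N m; "grip_width": finger opening in m; "gripper_force": force on a finger pad.
Only numpy, scipy, OpenCV 4.12 (cv2) and the standard library are available. Lean on these libraries where they do the work, as an engineer would, in place of code of your own. Each camera call takes 0.05 s, during which the arm holds its last target. There are 200 camera calls.

## Working session

There is one attempt and no reset: what is moved stays moved. The work goes in short steps, Python scripts to look and compute and a tool call to move; the robot and the scene stay as the last step left them, time stands still between calls to the robot, and variables do not carry over. Pictures are saved under pics/ and viewed, at most 10 in all, crops included, and the job is handed in when it is done.

Besides the shell and the picture viewer there is one more tool, called after "Emit:" as name([rows], argument=value, ...), one row to a line, values as JSON. drive_tool: Moves the arm, as the interface text tells. Its arguments: {"type":"object","properties":{"targets":{"type":"array"},"force":{"type":"number"}},"required":["targets"]}

```bash
mkdir -p pics; cat > h.py <<'E'
import numpy as np, cv2
from scipy.spatial.transform import Rotation as R
from workcell import env
def rot(o):
    o=np.array(o,float)
    if o.shape==(3,3): return o
    if o.size==4: return R.from_quat(o).as_matrix()
    return R.from_rotvec(o).as_matrix()
def ray(c,u,v):
    K=np.array([[c['fx'],0,c['cx']],[0,c['fy'],c['cy']],[0,0,1.]])
    p=cv2.undistortPoints(np.array([[[u,v]]],float),K,np.array([c['k1'],0,0,0.]))[0,0]
    # cv2: distorted = p*(1+k1 r^2)
    return np.array(c['origin']),rot(c['orientation'])@np.array([p[0],-p[1],-1])
def onplane(c,u,v,z):
    o,d=ray(c,u,v); return o+d*(z-o[2])/d[2]
def proj(c,P):
    q=rot(c['orientation']).T@(np.array(P)-np.array(c['origin']))
    x,y=q[0]/-q[2],-q[1]/-q[2]; s=1+c['k1']*(x*x+y*y)
    return c['fx']*x*s+c['cx'],c['fy']*y*s+c['cy']
def grab(n,save=None):
    c=env.grab_frame(n)
    if save: cv2.imwrite(f'pics/{save}.png',c['frame'][:,:,::-1])
    np.save(f'/tmp/{save or n}.npy',c,allow_pickle=True)
    return c
def load(s): return np.load(f'/tmp/{s}.npy',allow_pickle=True).item()
E
python3 - <<'E'
from h import *
s=env.observe(); print(s, env.tip_reach)
for n in ('top','scene'):
    c=grab(n,n+'0'); print({k:v for k,v in c.items() if k!='frame'})
a=load('top0')['frame'];b=load('scene0')['frame']
E
```

```text
{'time': 0.0, 'joint_positions': array([-1.20660115e+00,  3.51213363e-01,  1.65243328e+00, -3.99360130e-06,
        1.13912273e+00, -8.45867672e-02]), 'joint_vel': array([ 1.84535191e-03,  5.87030774e-05,  1.13894730e-03, -5.60886688e-04,
       -7.35176230e-04,  7.94009264e-04]), 'joint_torque': array([-1.55602185e-03, -5.06110775e+01, -2.91404253e+01, -1.94952891e-04,
        4.60564494e-03, -1.10329009e-05]), 'tcp_pos': array([ 0.23853926, -0.49521578,  0.24176746]), 'eef_rot': array([-3.06169618e+00, -6.98787482e-01,  2.63113564e-04]), 'wrist_force': array([ 0.58754416, -0.75305365,  0.37524411]), 'moment': array([0.03469726, 0.0069621 , 0.01376238]), 'gripper_force': 0.0, 'grip_width': 0.08534813831636098} 0.011
{'fx': 387.39837215496374, 'fy': 387.39837215496374, 'cx': 257.6503421701684, 'cy': 192.02177182545194, 'k1': 0.005525326820392444, 'origin': array([0.41047662, 0.15241358, 1.09581987]), 'orientation': array([ 0.11247425, -0.11476538, -1.55026788])}
{'fx': 483.18766265303543, 'fy': 483.18766265303543, 'cx': 261.3924444784399, 'cy': 196.5204063727521, 'k1': 0.06474813416380476, 'origin': array([ 2.30505304, -0.32713375,  1.09645223]), 'orientation': array([0.74120108, 0.54967021, 1.23841531])}
```

View pics/top0.png

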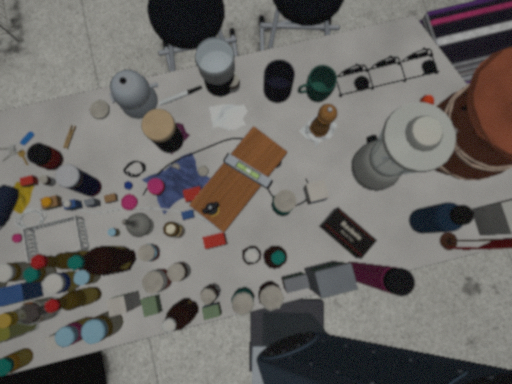

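View pics/scene0.png

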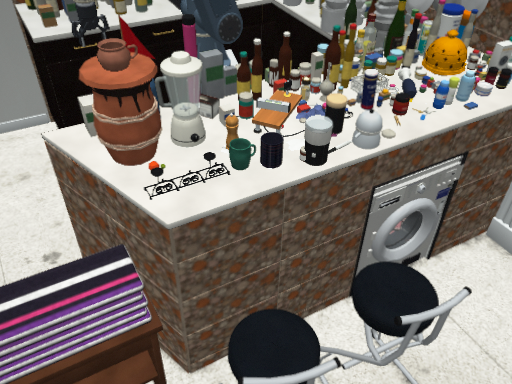

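The top view shows the board from (257,127)-(287,152) down to (191,205)-(223,230). The knob is near (211,208), and the level lies across it from (226,155) to (272,185). The mill is at (323,120), the tea box at (347,232) and the flask at (385,278).

```bash
cat > m.py <<'E'
from h import *
c=load('top0'); f=c['frame']
crop=f[115:245,170:310][:,:,::-1]
cv2.imwrite('pics/crop0.png',cv2.resize(crop,None,fx=5,fy=4.6,interpolation=cv2.INTER_CUBIC))
hsv=cv2.cvtColor(f,cv2.COLOR_RGB2HSV)
sub=np.zeros(f.shape[:2],np.uint8); sub[120:240,180:300]=1
def comp(m,name):
    n,l,st,ce=cv2.connectedComponentsWithStats((m&(sub>0)).astype(np.uint8))
    for i in np.argsort(-st[1:,4])[:3]+1:
        pts=np.argwhere(l==i)[:,::-1].astype(np.float32)
        print(name,st[i],ce[i].round(1),cv2.minAreaRect(pts),)
H,S,V=[hsv[:,:,i].astype(int) for i in range(3)]
comp((H>5)&(H<20)&(S>100)&(V>60),'wood')
comp((V<45),'black')
comp((H>30)&(H<75)&(S>45)&(V>90),'green')
for uv in [(257,127),(287,152),(223,230),(191,205)]: print(uv,onplane(c,*uv,.07).round(4))
print(onplane(c,211,208,.13),onplane(c,226,155,.105),onplane(c,272,185,.105))
E
python3 m.py
```

```text
wood [ 191  164   69   69 2289] [224.9 195.4] ((223.8722686767578, 194.9353485107422), (44.42698669433594, 59.367034912109375), 38.1572265625)
wood [ 233  128   53   47 1370] [259.4 151.6] ((259.5199890136719, 152.63999938964844), (43.19999313354492, 34.0), 36.869895935058594)
black [203 203  15  10  72] [211.3 208.6] ((210.0, 207.5), (9.0, 14.0), 90.0)
black [180 132   3  14  32] [180.8 138.3] ((181.0, 138.5), (13.0, 2.0), 90.0)
black [278 212   3   2   3] [279.  212.7] ((278.8999938964844, 212.70001220703125), (2.2360680103302, 0.4472135603427887), 26.56505012512207)
green [237 163  10   9  53] [241.5 166.6] ((241.3845977783203, 166.42308044433594), (11.094003677368164, 4.714951515197754), 33.6900634765625)
green [249 170  10   9  49] [253.9 174.2] ((253.9000244140625, 174.1999969482422), (9.838699340820312, 4.919349193572998), 26.56505012512207)
(257, 127) [0.7405 0.1571 0.07  ]
(287, 152) [0.6716 0.0744 0.07  ]
(223, 230) [0.4575 0.2418 0.07  ]
(191, 205) [0.5223 0.329  0.07  ]
[0.50905712 0.26829535 0.13      ] [0.65175892 0.23685578 0.105     ] [0.57425222 0.11535827 0.105     ]
```

View pics/crop0.png

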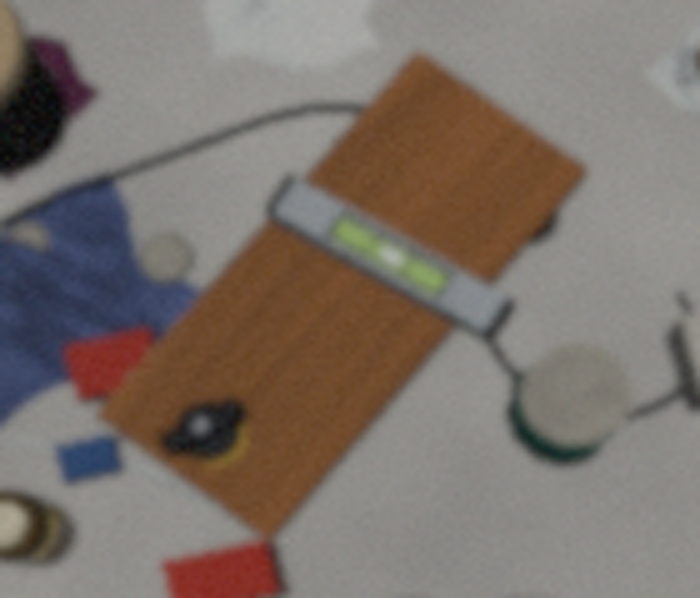

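```bash
cat > m2.py <<'E'
from h import *
c=load('top0')
P=lambda x,y,z: onplane(c,x/5+170-.5,y/4.6+115-.5,z)
cs=[P(418,55,.07),P(585,170,.07),P(270,537,.07),P(104,412,.07)]
ctr=sum(cs)/4; ax=(cs[0]+cs[1]-cs[2]-cs[3]); L=np.linalg.norm(ax)/2; ax/=np.linalg.norm(ax)
print('board',ctr.round(4),'len',L,np.linalg.norm(cs[0]-cs[1]),'yaw',np.arctan2(ax[1],ax[0]), 'knob pred',ctr-.11*ax)
a,b=P(168,445,.133),P(243,412,.133); print('wing',(a+b)/2,np.linalg.norm(a-b),'yaw',np.arctan2(*(b-a)[1::-1]))
print('knob centre',P(203,427,.133))
a,b=P(283,200,.105),P(500,315,.105); print('level',(a+b)/2,np.linalg.norm(a-b),'yaw',np.arctan2(*(b-a)[1::-1]), P(390,256,.1))
s=env.observe(); print(rot(s['eef_rot']).round(3))
# tool x heading
E
python3 m2.py
```

```text
board [0.5985 0.2037 0.07  ] len 0.27271160481079404 0.1149190593595424 yaw -0.6446113964466462 knob pred [0.51055717 0.26983782 0.07      ]
wing [0.50961845 0.26893696 0.133     ] 0.04123904599720107 yaw -1.1018018936998355
knob centre [0.51040051 0.27023941 0.133     ]
level [0.61161373 0.179134   0.105     ] 0.13129380757961231 yaw -2.0828273869981975 [0.61333857 0.17981112 0.1       ]
[[ 0.901  0.434 -0.   ]
 [ 0.434 -0.901  0.001]
 [ 0.    -0.001 -1.   ]]
```

Emit:
drive_tool([
  [[0,0,0],[0,0,-0.039],1],
  [[0,0,0],[0,0,-0.039],1],
  [[0,0,0],[0,0,-0.039],1],
  [[0,0,0],[0,0,-0.039],1],
  [[0,0,0],[0,0,-0.039],1],
  [[0,0,0],[0,0,-0.039],1],
  [[0,0,0],[0,0,-0.039],1],
  [[0,0,0],[0,0,-0.039],1],
], force=40)

```text
time: 0.77
tcp_pos: [0.2385, -0.495, 0.5561]
eef_rot: [-3.063, -0.699, 0.0]
wrist_force: [-0.8, 0.1, 0.4]
grip_width: 0.0857
gripper_force: 0.0
```

Emit:
drive_tool([
  [[0,0,0],[0.0315,-0.0223,0],1],
  [[0,0,0],[0.0315,-0.0223,0],1],
  [[0,0,0],[0.0315,-0.0223,0],1],
  [[0,0,0],[0.0315,-0.0223,0],1],
  [[0,0,0],[0.0315,-0.0223,0],1],
  [[0,0,0],[0.0315,-0.0223,0],1],
  [[0,0,0],[0.0315,-0.0223,0],1],
  [[0,0,0],[0.0315,-0.0223,0],1],
  [[0,0,0],[0.0315,-0.0223,0],1],
  [[0,0,0],[0.0315,-0.0223,0],1],
])

```text
time: 1.6
tcp_pos: [0.4261, -0.156, 0.5542]
eef_rot: [-3.063, -0.699, 0.0]
wrist_force: [0.4, -0.6, 0.2]
grip_width: 0.0852
gripper_force: 0.0
```

Emit:
drive_tool([
  [[0,0,0],[0.0315,-0.0223,0],1],
  [[0,0,0],[0.0315,-0.0223,0],1],
  [[0,0,0],[0.0315,-0.0223,0],1],
  [[0,0,0],[0.0315,-0.0223,0],1],
  [[0,0,0],[0.0315,-0.0223,0],1],
  [[0,0,0],[0.0315,-0.0223,0],1],
  [[0,0,0],[0.0315,-0.0223,0],1],
  [[0,0,0],[0.0315,-0.0223,0],1],
  [[0,0,0],[0.0315,-0.0223,0],1],
  [[0,0,0],[0.0315,-0.0223,0],1],
])

```text
time: 2.43
tcp_pos: [0.6132, 0.1816, 0.5539]
eef_rot: [3.063, 0.699, -0.001]
wrist_force: [1.0, -1.3, 0.9]
grip_width: 0.0854
gripper_force: 0.0
```

Emit:
drive_tool([
  [[0,0,-0.1],[0,0,0.03],1],
  [[0,0,-0.1],[0,0,0.03],1],
  [[0,0,-0.1],[0,0,0.03],1],
  [[0,0,-0.1],[0,0,0.03],1],
  [[0,0,-0.1],[0,0,0.03],1],
  [[0,0,-0.1],[0,0,0.03],1],
  [[0,0,0],[0,0,0.03],1],
  [[0,0,0],[0,0,0.03],1],
  [[0,0,0],[0,0,0],1],
  [[0,0,0],[0,0,0],1],
  [[0,0,0],[0,0,0],1],
])

```text
time: 3.35
tcp_pos: [0.6134, 0.1798, 0.3163]
eef_rot: [2.719, 1.573, 0.003]
wrist_force: [-1.1, 0.1, -0.4]
grip_width: 0.0853
gripper_force: 0.0
```

```bash
python3 - <<'E'
from h import *
c=grab('wrist','w1'); print({k:v for k,v in c.items() if k!='frame'})
s=env.observe(); print(rot(s['eef_rot']).round(3))
E
```

```text
{'fx': 298.71236019501373, 'fy': 298.71236019501373, 'cx': 255.10307637808916, 'cy': 194.78463974539622, 'k1': -0.05611228118211037, 'origin': array([0.65046252, 0.24634081, 0.44799609]), 'orientation': array([-0.29357096,  0.07677843, -0.51829569])}
[[ 0.499  0.867  0.003]
 [ 0.867 -0.499  0.001]
 [ 0.002  0.002 -1.   ]]
```

View pics/w1.png

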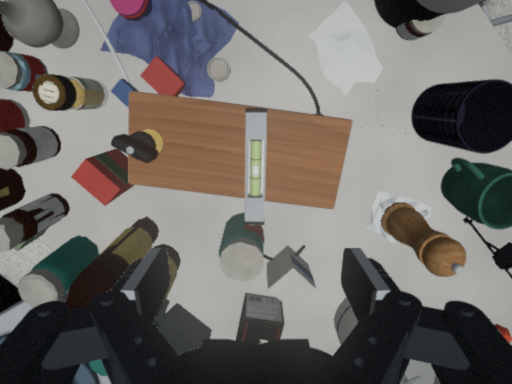

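The wrist view shows the level from (257,107) to (254,222), its vial at (255,168), the board corners at (130,93), (351,119), (333,208) and (128,185), and the wing knob near (135,147). I'll refine these by colour mask.

```bash
cat > m3.py <<'E'
from h import *
import sys
def vial(c,box,verbose=True):
    """green vial blob & bubble (pale) within; pixel box u0,v0,u1,v1"""
    hsv=cv2.cvtColor(c['frame'],cv2.COLOR_RGB2HSV).astype(int)
    H,S,V=hsv[...,0],hsv[...,1],hsv[...,2]
    m=(H>25)&(H<80)&(S>60)&(V>90); b=np.zeros(m.shape,bool); u0,v0,u1,v1=box; b[v0:v1,u0:u1]=1
    return np.argwhere(m&b)[:,::-1]
if __name__=='__main__':
    c=load('w1'); g=vial(c,(230,100,280,230)); 
    r=cv2.minAreaRect(g.astype(np.float32)); print('vial px',len(g),r, onplane(c,*r[0],.0975))
    B=cv2.boxPoints(r); print([onplane(c,*p,.0975).round(4) for p in B])
    a,b=onplane(c,257,108,.105),onplane(c,254,222,.105)
    print('level',(a+b)/2,np.linalg.norm(a-b),np.arctan2(*(a-b)[1::-1]))
    cs=[onplane(c,*p,.07) for p in [(351,119),(333,208),(128,185),(130,93)]]
    ctr=sum(cs)/4; ax=cs[0]+cs[1]-cs[2]-cs[3]; print('board',ctr,np.linalg.norm(ax)/2,np.arctan2(ax[1],ax[0]))
    cv2.imwrite('pics/knob1.png',cv2.resize(c['frame'][80:240,90:290][:,:,::-1],None,fx=4,fy=3.75,interpolation=cv2.INTER_CUBIC))
E
python3 m3.py
```

```text
vial px 328 ((255.5, 167.5), (53.0, 9.0), 90.0) [0.61430317 0.18142423 0.0975    ]
[array([0.6254, 0.2113, 0.0975]), array([0.6345, 0.2061, 0.0975]), array([0.6026, 0.15  , 0.0975]), array([0.593 , 0.1555, 0.0975])]
level [0.6146385  0.18224381 0.105     ] 0.1359190847892615 1.0232747711472985
board [0.59954848 0.20500197 0.07      ] 0.27406262260485925 -0.6385077057234076
```

View pics/knob1.png

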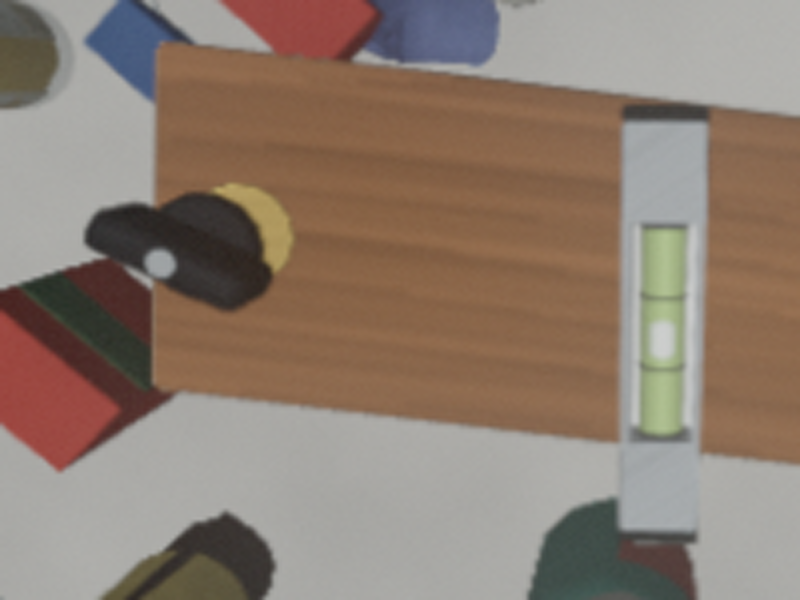

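Emit:
drive_tool([
  [[0,0,0],[0.001,0,0.034],1],
  [[0,0,0],[0,0,0.034],1],
  [[0,0,0],[0,0,0.034],1],
  [[0,0,0],[0,0,0.034],1],
  [[0,0,0],[0,0,0.034],1],
  [[0,0,0],[0,0,0.028],1],
  [[0,0,0],[0,0,0.016],1],
  [[0,0,0],[0,0,0.011],1],
  [[0,0,0],[0,0,0],0.6],
  [[0,0,0],[0,0,0],0.3],
  [[0,0,0],[0,0,0],0],
  [[0,0,0],[0,0,0],0],
], force=40)

```text
time: 4.4
tcp_pos: [0.6142, 0.1808, 0.0911]
eef_rot: [2.719, 1.573, 0.004]
wrist_force: [-1.2, -1.0, 1.1]
grip_width: 0.0387
gripper_force: 0.0
```

Emit:
drive_tool([
  [[0,0,0],[0,0,0],0],
  [[0,0,0],[0,0,0],0],
  [[0,0,0],[0,0,0],0],
  [[0,0,0],[0,0,0],0],
  [[0,0,0],[0,0,0],0],
])

```text
time: 4.82
tcp_pos: [0.614, 0.1807, 0.0907]
eef_rot: [2.719, 1.573, 0.003]
wrist_force: [-1.1, -1.2, 6.1]
grip_width: 0.0235
gripper_force: 40.9
```

Emit:
drive_tool([
  [[0,0,0],[0,0,-0.02],0],
  [[0,0,0],[0,0,-0.035],0],
  [[0,0,0],[0,0,-0.035],0],
  [[0,0,0],[0,0,-0.01],0],
  [[0,0,-0.121],[0,0,0],0],
  [[0,0,-0.121],[0,0,0],0],
  [[0,0,-0.121],[0,0,0],0],
  [[0,0,-0.121],[0,0,0],0],
  [[0,0,-0.121],[0,0,0],0],
  [[0,0,-0.121],[0,0,0],0],
], force=60)

```text
time: 5.65
tcp_pos: [0.6129, 0.1804, 0.1887]
eef_rot: [-1.976, -2.441, 0.001]
wrist_force: [-0.2, 0.4, -2.4]
grip_width: 0.0231
gripper_force: 59.4
```

Emit:
drive_tool([
  [[0,0,-0.121],[0,0,0],0],
  [[0,0,-0.121],[0,0,0],0],
  [[0,0,-0.121],[0,0,0],0],
  [[0,0,-0.121],[0,0,0],0],
  [[0,0,-0.121],[0,0,0],0],
  [[0,0,-0.121],[0,0,0],0],
  [[0,0,0],[0.004,0.01,0],0],
  [[0,0,0],[0,0,0],0],
  [[0,0,0],[0,0,0],0],
  [[0,0,0],[0,0,0],0],
])

```text
time: 6.48
tcp_pos: [0.6159, 0.1912, 0.189]
eef_rot: [-0.993, -2.98, 0.0]
wrist_force: [-0.4, 0.0, -2.4]
grip_width: 0.0227
gripper_force: 59.3
```

```bash
python3 - <<'E'
from h import *
s=env.observe(); r=rot(s['eef_rot']); print(s['tcp_pos'],r.round(3),np.arctan2(r[1,0],r[0,0]),s['joint_positions'].round(2))
c=grab('wrist','w2')
f=c['frame']; H=cv2.cvtColor(f,cv2.COLOR_RGB2HSV).astype(int)
E
```

```text
[0.6158651  0.19118326 0.18899902] [[-0.8  0.6 -0. ]
 [ 0.6  0.8 -0. ]
 [ 0.  -0.  -1. ]] 2.498283698667844 [ 0.23  0.58  1.44 -0.    1.13 -0.7 ]
```

View pics/w2.png

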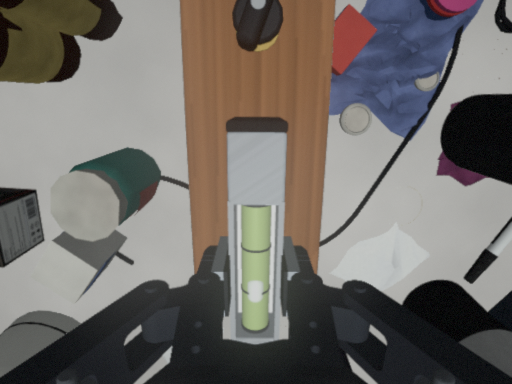

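The wrist view shows the level held lengthwise over the board's midline. Its far end is at (257,125) to (257,205) and the vial spans rows 205-330, clear of the knob at (258,15). Next I lower it.

Emit:
drive_tool([
  [[0,0,0],[0,0,0.03],0],
  [[0,0,0],[0,0,0.03],0],
  [[0,0,0],[0,0,0.022],0],
  [[0,0,0],[0,0,0.008],0],
  [[0,0,0],[0,0,0.003],0],
  [[0,0,0],[0,0,0.002],0],
  [[0,0,0],[0,0,0.001],0],
  [[0,0,0],[0,0,0],0],
  [[0,0,0],[0,0,0],0],
])

```text
time: 7.28
tcp_pos: [0.6166, 0.1911, 0.0945]
eef_rot: [0.989, 2.98, 0.001]
wrist_force: [-0.7, -0.3, -2.4]
grip_width: 0.0228
gripper_force: 59.2
```

Emit:
drive_tool([
  [[0,0,0],[0,0,0.001],0],
  [[0,0,0],[0,0,0.001],0],
  [[0,0,0],[0,0,0],0],
  [[0,0,0],[0,0,0],0],
])

```text
time: 7.62
tcp_pos: [0.6161, 0.191, 0.0915]
eef_rot: [0.989, 2.981, 0.0]
wrist_force: [1.0, 0.8, -1.5]
grip_width: 0.0226
gripper_force: 59.4
```

Emit:
drive_tool([
  [[0,0,0],[0,0,0.001],0],
  [[0,0,0],[0,0,0],0],
  [[0,0,0],[0,0,0],0],
])

```text
time: 7.87
tcp_pos: [0.6162, 0.1911, 0.091]
eef_rot: [0.989, 2.981, 0.001]
wrist_force: [-2.9, 0.9, 4.6]
grip_width: 0.0231
gripper_force: 60.3
```

Emit:
drive_tool([
  [[0,0,0],[0,0,0],0.45],
  [[0,0,0],[0,0,0],0.6],
  [[0,0,0],[0,0,0],0.8],
  [[0,0,0],[0,0,0],0.8],
  [[0,0,0],[0,0,-0.01],0.8],
  [[0,0,0],[0,0,-0.035],0.8],
  [[0,0,0],[0,0,-0.035],0.8],
  [[0,0,0],[0,0,-0.035],0.8],
  [[0,0,0],[0,0,-0.035],0.8],
  [[0,0,0],[0,0,0],0.8],
  [[0,0,0],[0,0,0],0.8],
  [[0,0,0],[0,0,0],0.8],
])

```text
time: 8.87
tcp_pos: [0.6157, 0.1909, 0.2401]
eef_rot: [-0.989, -2.981, 0.0]
wrist_force: [-0.4, -0.8, -0.6]
grip_width: 0.0683
gripper_force: 0.0
```

Emit:
drive_tool([
  [[0,0,0],[0,0,0],0.8],
  [[0,0,0],[0,0,0],0.8],
  [[0,0,0],[0,0,0],0.8],
  [[0,0,0],[0,0,0],0.8],
  [[0,0,0],[0,0,0],0.8],
  [[0,0,0],[0,0,0],0.8],
])

```text
time: 9.37
tcp_pos: [0.616, 0.1909, 0.2401]
eef_rot: [-0.989, -2.981, 0.0]
wrist_force: [-0.8, -0.2, 0.0]
grip_width: 0.0683
gripper_force: 0.0
```

```bash
python3 - <<'E'
from h import *
s=env.observe(); print(s['time'],s['tcp_pos'],s['wrist_force'])
c=grab('wrist','w3')
E
```

```text
9.3667 [0.61598655 0.19093016 0.24007766] [-0.75278609 -0.22355557  0.01105968]
```

View pics/w3.png

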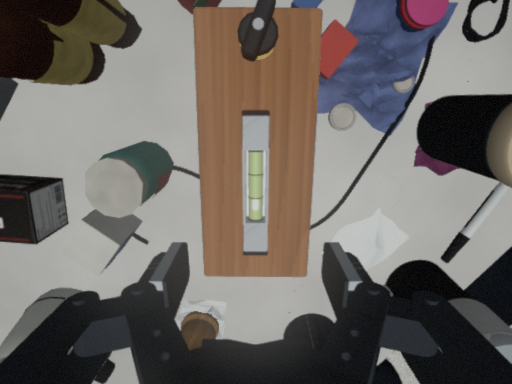

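The level sits flat, with its vial at rows 151-220 and the lines near 175 and 197. The bubble is near row 207, towards the end away from the knob, so the knob end must come up and the knob turns clockwise. The wing is at (262,27).

```bash
cat > bub.py <<'E'
from h import *
def rect(c,ctr,yaw,z,hl,hw,mm=.0005):
    """orthorectify plane patch: cols along yaw dir, rows across"""
    xs=np.arange(-hl,hl,mm); ys=np.arange(hw,-hw,-mm)
    d=np.array([np.cos(yaw),np.sin(yaw),0]); n=np.array([-d[1],d[0],0])
    M=np.array([[proj(c,np.array([*ctr[:2],z])+x*d+y*n) for x in xs] for y in ys],np.float32)
    return cv2.remap(c['frame'],M[...,0],M[...,1],cv2.INTER_LINEAR),xs,ys
def bubble(c,ctr,yaw,z=.0975,name=None):
    im,xs,ys=rect(c,ctr,yaw,z,.06,.006)
    p=im[len(ys)//2-6:len(ys)//2+6].mean(0)  # centre strip
    S=cv2.cvtColor(np.uint8(p[None]),cv2.COLOR_RGB2HSV)[0].astype(int)
    white=p[:,2]; V=p.max(1)
    if name: cv2.imwrite(f'pics/{name}.png',cv2.resize(im[:,:,::-1],None,fx=3,fy=3))
    return xs,p
if __name__=='__main__':
    c=load('w3'); yaw=-0.643
    ctr=onplane(c,256,186,.0975); print('centre',ctr)
    xs,p=bubble(c,ctr,yaw,name='b3')
    for x,q in list(zip(xs,p))[::4]: print(round(x*1e3,1),q.astype(int),end='; ')
    im,xs2,ys2=rect(c,[.5105,.2700],yaw,.133,.04,.04)
    cv2.imwrite('pics/k3.png',cv2.resize(im[:,:,::-1],None,fx=3.5,fy=3.5))
E
python3 bub.py
```

```text
centre [0.61652319 0.19207899 0.0975    ]
-60.0 [162 165 167]; -58.0 [163 166 169]; -56.0 [164 167 169]; -54.0 [164 168 170]; -52.0 [164 168 170]; -50.0 [164 168 170]; -48.0 [165 168 170]; -46.0 [165 168 170]; -44.0 [165 168 170]; -42.0 [165 169 171]; -40.0 [165 169 171]; -38.0 [165 168 170]; -36.0 [167 170 172]; -34.0 [123 125 121]; -32.0 [160 175 132]; -30.0 [169 185 139]; -28.0 [169 185 139]; -26.0 [169 185 139]; -24.0 [169 185 139]; -22.0 [169 185 139]; -20.0 [169 185 139]; -18.0 [169 185 139]; -16.0 [169 185 139]; -14.0 [169 185 139]; -12.0 [148 162 124]; -10.0 [154 167 128]; -8.0 [168 185 139]; -6.0 [169 185 139]; -4.0 [169 185 139]; -2.0 [169 185 139]; 0.0 [168 185 139]; 2.0 [169 184 139]; 4.0 [169 185 139]; 6.0 [169 185 139]; 8.0 [168 185 139]; 10.0 [168 184 138]; 12.0 [136 145 121]; 14.0 [192 196 189]; 16.0 [196 200 194]; 18.0 [196 199 194]; 20.0 [196 200 194]; 22.0 [195 199 191]; 24.0 [183 192 170]; 26.0 [169 185 141]; 28.0 [168 184 138]; 30.0 [168 184 138]; 32.0 [167 183 137]; 34.0 [134 144 113]; 36.0 [105 105 103]; 38.0 [152 156 158]; 40.0 [162 165 166]; 42.0 [162 165 167]; 44.0 [164 167 169]; 46.0 [165 168 169]; 48.0 [164 168 170]; 50.0 [165 169 170]; 52.0 [165 169 171]; 54.0 [165 169 171]; 56.0 [166 169 171]; 58.0 [164 168 170];
```

View pics/k3.png

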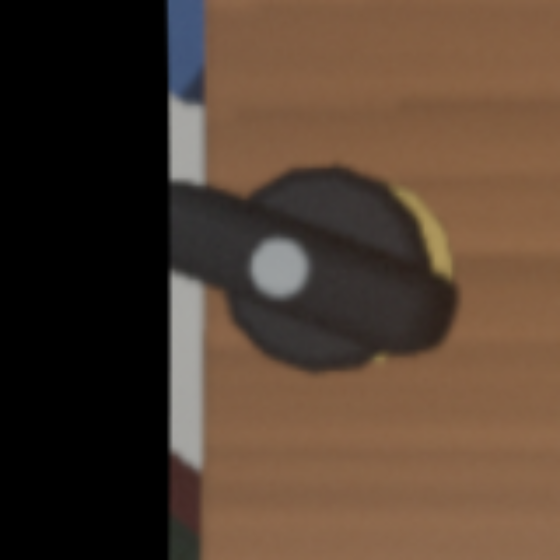

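Emit:
drive_tool([
  [[0,0,0],[0.033,0,0],0.6],
  [[0,0,0],[0.033,0,0],0.6],
  [[0,0,0],[0.033,0,0],0.6],
  [[0,0,0],[0.033,0.0005,0],0.6],
  [[0,0,0.092],[0,0,0.02],0.6],
  [[0,0,0.092],[0,0,0.02],0.6],
  [[0,0,0.092],[0,0,0.02],0.6],
  [[0,0,0.092],[0,0,0.01],0.6],
  [[0,0,0],[0,0,0],0.6],
  [[0,0,0],[0,0,0],0.6],
])

```text
time: 10.25
tcp_pos: [0.5105, 0.2703, 0.1703]
eef_rot: [-1.514, -2.752, 0.001]
wrist_force: [0.1, 0.1, 0.4]
grip_width: 0.0509
gripper_force: 0.0
```

```bash
python3 - <<'E'
from h import *
s=env.observe(); r=rot(s['eef_rot']); print(s['time'],s['tcp_pos'],np.arctan2(r[1,0],r[0,0]),s['joint_positions'].round(2))
c=grab('wrist','w4')
cv2.imwrite('pics/w4c.png',cv2.resize(c['frame'][200:384,130:380][:,:,::-1],None,fx=3,fy=3,interpolation=cv2.INTER_CUBIC))
E
```

```text
10.25 [0.51052371 0.27026594 0.17034886] 2.1356417387911497 [ 0.41  0.48  1.65  0.    1.01 -0.16]
```

View pics/w4c.png

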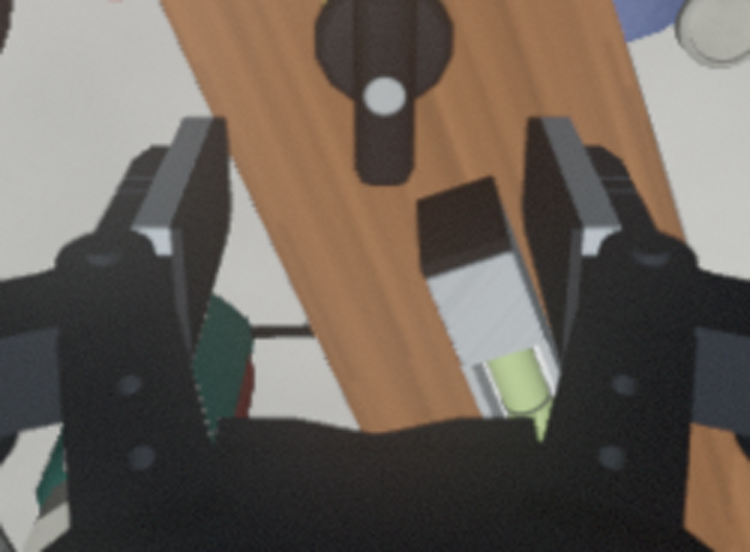

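The wing stands upright in the picture with its cap at (384,95), about 1.5 mm to the right of the jaws' middle. I'll correct that, go down and grip.

Emit:
drive_tool([
  [[0,0,0],[0,0.0015,0.02],0.6],
  [[0,0,0],[0,0,0.02],0.6],
  [[0,0,0],[0,0,0.009],0.6],
  [[0,0,0],[0,0,0],0.3],
  [[0,0,0],[0,0,0],0],
  [[0,0,0],[0,0,0],0],
  [[0,0,0],[0,0,0],0],
  [[0,0,0],[0,0,0],0],
  [[0,0,0],[0,0,0],0],
  [[0,0,0],[0,0,0],0],
], force=60)

```text
time: 11.13
tcp_pos: [0.512, 0.2711, 0.1228]
eef_rot: [1.517, 2.75, 0.001]
wrist_force: [-3.4, -2.4, 5.5]
grip_width: 0.0114
gripper_force: 59.2
```

Emit:
drive_tool([
  [[0,0,0.06],[0,0,0],0],
  [[0,0,0.11],[0,0,0],0],
  [[0,0,0.11],[0,0,0],0],
  [[0,0,0.11],[0,0,0],0],
  [[0,0,0.11],[0,0,0],0],
  [[0,0,0.11],[0,0,0],0],
  [[0,0,0.11],[0,0,0],0],
  [[0,0,0.11],[0,0,0],0],
  [[0,0,0.11],[0,0,0],0],
  [[0,0,0.11],[0,0,0],0],
  [[0,0,0.11],[0,0,0],0],
  [[0,0,0.11],[0,0,0],0],
], force=70)

```text
time: 12.13
tcp_pos: [0.512, 0.271, 0.1229]
eef_rot: [2.856, 1.307, 0.002]
wrist_force: [-3.5, -1.7, 5.1]
grip_width: 0.0111
gripper_force: 70.4
```

Emit:
drive_tool([
  [[0,0,0.11],[0,0,0],0],
  [[0,0,0.11],[0,0,0],0],
  [[0,0,0.11],[0,0,0],0],
  [[0,0,0.11],[0,0,0],0],
  [[0,0,0.11],[0,0,0],0],
  [[0,0,0.11],[0,0,0],0],
  [[0,0,0.11],[0,0,0],0],
  [[0,0,0.11],[0,0,0],0],
  [[0,0,0.11],[0,0,0],0],
  [[0,0,0.11],[0,0,0],0],
  [[0,0,0.11],[0,0,0],0],
  [[0,0,0.11],[0,0,0],0],
])

```text
time: 13.13
tcp_pos: [0.512, 0.2709, 0.1229]
eef_rot: [-3.058, 0.719, -0.002]
wrist_force: [-2.6, -2.6, 5.2]
grip_width: 0.0115
gripper_force: 70.5
```

Emit:
drive_tool([
  [[0,0,0.04],[0,0,0],0],
  [[0,0,0],[0,0,0],0],
  [[0,0,0],[0,0,0],0],
  [[0,0,0],[0,0,0],0],
  [[0,0,0],[0,0,0],0],
  [[0,0,0],[0,0,0],0],
  [[0,0,0],[0,0,0],0],
  [[0,0,0],[0,0,0],0],
  [[0,0,0],[0,0,0],0],
  [[0,0,0],[0,0,0],0],
  [[0,0,0],[0,0,0],0],
  [[0,0,0],[0,0,0],0],
])

```text
time: 14.13
tcp_pos: [0.512, 0.2709, 0.1229]
eef_rot: [-3.045, 0.772, -0.001]
wrist_force: [-3.4, -2.6, 5.9]
grip_width: 0.0111
gripper_force: 70.5
```

```bash
python3 - <<'E'
from h import *
s=env.observe(); r=rot(s['eef_rot']); print(s['time'],s['tcp_pos'],np.arctan2(r[1,0],r[0,0]),s['joint_positions'].round(2),s['moment'])
c=grab('wrist','w5'); np.set_printoptions(linewidth=200)
print(proj(c,[.6165,.192,.0975]))
E
```

```text
14.1333 [0.5120406  0.27093958 0.12288137] -0.4967961327936427 [ 0.41  0.55  1.67 -0.    0.92  2.47] [-0.62771017  0.59667193 -0.02243139]
(np.float64(298.48087167854464), np.float64(-18.1422182017931))
```

View pics/w5.png

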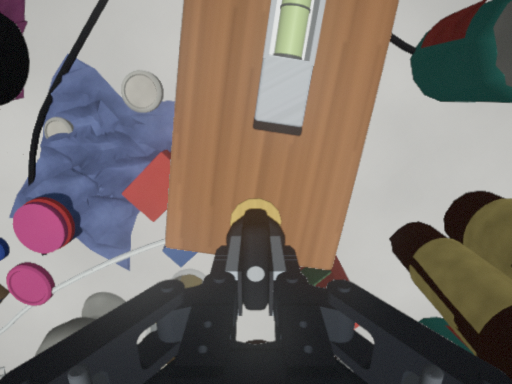

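The gripper holds the wing. The vial's near end shows at (295,25), but the bubble is just out of view. I'll let go, rise and read it numerically.

Emit:
drive_tool([
  [[0,0,0],[0,0,0],0.6],
  [[0,0,0],[0,0,0],0.6],
  [[0,0,0],[0,0,0],0.6],
  [[0,0,0],[0,0,0],0.6],
  [[0,0,0],[0,0,-0.03],0.6],
  [[0,0,0],[0,0,-0.03],0.6],
  [[0,0,0],[0,0,-0.03],0.6],
  [[0,0,0],[0,0,-0.03],0.6],
  [[0,0,0],[0.03,0,0],0.6],
  [[0,0,0],[0.03,0,0],0.6],
  [[0,0,0],[0,0,0],0.6],
  [[0,0,0],[0,0,0],0.6],
])

```text
time: 15.18
tcp_pos: [0.5651, 0.2418, 0.241]
eef_rot: [3.044, -0.775, -0.0]
wrist_force: [-1.2, 0.3, 0.9]
grip_width: 0.0512
gripper_force: 0.0
```

```bash
cat > read.py <<'E'
from h import *; from bub import rect
import sys
c=grab('wrist',sys.argv[1]); s=env.observe(); print(s['time'],s['tcp_pos'].round(4),rot(s['eef_rot'])[:2,0].round(3),s['joint_positions'].round(2))
print(proj(c,[.6165,.192,.0975]))
im,xs,ys=rect(c,[.6165,.192],-.643,.0975,.065,.012)
H=cv2.cvtColor(im,cv2.COLOR_RGB2HSV).astype(int)
g=(H[...,0]>25)&(H[...,0]<50)&(H[...,1]>45)&(H[...,2]>80)
r=np.argwhere(g); j=int(np.median(r[:,0])); print('vial rows y',ys[j], 'x extent',xs[r[:,1].min()]*1e3,xs[r[:,1].max()]*1e3)
p=im[j-3:j+4].mean(0)
# bubble: high blue; lines: dark
B=p[:,2]; gm=np.median(B[np.abs(xs)<.03])
w=(B>gm+22)&(np.abs(xs)<.034); print('bubble',xs[w].min()*1e3 if w.any() else None,xs[w].max()*1e3 if w.any() else None)
for x,q in list(zip(xs,p))[44:218:3]: print(round(x*1e3,1),q.astype(int)[[1,2]],end=';')
E
python3 read.py w6
```

```text
15.2333 [0.5643 0.2423 0.2409] [ 0.879 -0.478] [0.33 0.47 1.48 0.   1.2  2.4 ]
(np.float64(277.2124794019158), np.float64(109.48602734399445))
vial rows y -1.0408340855860843e-17 x extent -32.99999999999997 34.000000000000085
bubble -4.4999999999999485 8.000000000000062
-43.0 [191 192];-41.5 [190 192];-40.0 [190 192];-38.5 [189 191];-37.0 [191 192];-35.5 [172 173];-34.0 [122 116];-32.5 [179 141];-31.0 [209 162];-29.5 [210 162];-28.0 [210 163];-26.5 [210 163];-25.0 [210 163];-23.5 [210 163];-22.0 [210 163];-20.5 [211 163];-19.0 [210 163];-17.5 [210 163];-16.0 [210 163];-14.5 [210 163];-13.0 [210 162];-11.5 [180 143];-10.0 [192 150];-8.5 [210 163];-7.0 [211 163];-5.5 [211 167];-4.0 [216 201];-2.5 [224 220];-1.0 [224 222];0.5 [224 222];2.0 [225 223];3.5 [225 222];5.0 [224 222];6.5 [223 219];8.0 [215 188];9.5 [211 164];11.0 [204 159];12.5 [157 129];14.0 [208 161];15.5 [211 163];17.0 [210 163];18.5 [210 163];20.0 [210 163];21.5 [210 163];23.0 [211 164];24.5 [210 163];26.0 [210 163];27.5 [210 163];29.0 [210 163];30.5 [210 163];32.0 [210 163];33.5 [198 155];35.0 [122 111];36.5 [146 147];38.0 [181 183];39.5 [182 184];41.0 [183 185];42.5 [186 188];
```

The bubble reads about +1.2 mm from the middle of the lines, inside the ±3 mm limit. Next I shut the jaws over the level's middle and press.

Emit:
drive_tool([
  [[0,0,0],[0.035,0.01,0],0],
  [[0,0,0],[0.035,0.0095,0],0],
  [[0,0,0.073],[0,0,0.02],0],
  [[0,0,0.073],[0,0,0.02],0],
  [[0,0,0],[0,0,0.03],0],
  [[0,0,0],[0,0,0.03],0],
  [[0,0,0],[0,0,0],0],
  [[0,0,0],[0,0,0],0],
  [[0,0,0],[0,0,0],0],
  [[0,0,0],[0,0,0],0],
  [[0,0,0],[0,0,0],0],
], force=40)

```text
time: 16.15
tcp_pos: [0.6174, 0.1923, 0.1433]
eef_rot: [-2.979, 0.992, -0.004]
wrist_force: [0.3, -0.2, 0.7]
grip_width: -0.0003
gripper_force: 0.0
```

```bash
python3 read.py w7 | cut -c1-900; python3 -c "
from h import *; print(env.observe()['tcp_pos'],env.observe()['wrist_force'],env.observe()['grip_width'])"
```

```text
16.2 [0.6173 0.1922 0.1429] [ 0.8 -0.6] [ 0.23  0.63  1.47 -0.    1.04  2.44]
(np.float64(256.98346742722435), np.float64(225.26844327468862))
vial rows y -0.0005000000000000109 x extent -7.999999999999952 33.500000000000085
bubble -5.499999999999949 7.000000000000062
-43.0 [57 58];-41.5 [58 59];-40.0 [85 87];-38.5 [92 94];-37.0 [96 98];-35.5 [96 98];-34.0 [81 81];-32.5 [54 53];-31.0 [55 53];-29.5 [57 56];-28.0 [58 56];-26.5 [58 56];-25.0 [59 57];-23.5 [60 59];-22.0 [63 61];-20.5 [63 61];-19.0 [65 62];-17.5 [65 63];-16.0 [66 64];-14.5 [67 64];-13.0 [69 66];-11.5 [71 68];-10.0 [71 68];-8.5 [78 71];-7.0 [181 136];-5.5 [205 191];-4.0 [215 212];-2.5 [216 214];-1.0 [215 214];0.5 [215 214];2.0 [215 214];3.5 [216 214];5.0 [215 214];6.5 [210 195];8.0 [198 151];9.5 [197 149];11.0 [137 113];12.5 [195 148];14.0 [199 151];15.5 [199 151];17.0 [199 151];18.5 [199 151];20.0 [199 152];21.5 [199 151];23.0 [199 151];24.5 [199 152];26.0 [200 152];27.5 [199 153];29.0 [200 152];30.5 [199 152];32.0 [196 150];33.5 [128 112];35.0 [174 175];36.5 [175 176];38.0 [175 176];39.5 [176 178];41.0 [179 181];42.5 [179 181];
[0.61727793 0.19215643 0.1429027 ] [-0.53668443 -0.10194467 -0.79515379] 7.93135893259125e-05
```

Emit:
drive_tool([
  [[0,0,0],[0,0,0.012],0],
  [[0,0,0],[0,0,0.006],0],
  [[0,0,0],[0,0,0.003],0],
  [[0,0,0],[0,0,0.002],0],
  [[0,0,0],[0,0,0.001],0],
  [[0,0,0],[0,0,0],0],
  [[0,0,0],[0,0,0],0],
])

```text
time: 16.78
tcp_pos: [0.6169, 0.1919, 0.1174]
eef_rot: [-2.98, 0.993, -0.0]
wrist_force: [-0.1, 0.9, -0.2]
grip_width: 0.0003
gripper_force: 0.0
```

Emit:
drive_tool([
  [[0,0,0],[0,0,0.001],0],
  [[0,0,0],[0,0,0],0],
  [[0,0,0],[0,0,0],0],
])

```text
time: 17.03
tcp_pos: [0.6168, 0.1919, 0.1164]
eef_rot: [-2.98, 0.993, -0.0]
wrist_force: [-0.5, 0.6, 0.4]
grip_width: 0.0003
gripper_force: 0.0
```

Emit:
drive_tool([
  [[0,0,0],[0,0,0.001],0],
  [[0,0,0],[0,0,0],0],
  [[0,0,0],[0,0,0],0],
])

```text
time: 17.28
tcp_pos: [0.6169, 0.192, 0.116]
eef_rot: [-2.98, 0.993, -0.001]
wrist_force: [-2.0, 0.0, 5.6]
grip_width: -0.0001
gripper_force: 2.9
```

Emit:
drive_tool([
  [[0,0,0],[0,0,0.0005],0],
  [[0,0,0],[0,0,0],0],
  [[0,0,0],[0,0,0],0],
  [[0,0,0],[0,0,0],0],
])

```text
time: 17.62
tcp_pos: [0.6169, 0.192, 0.116]
eef_rot: [-2.98, 0.993, -0.001]
wrist_force: [-3.1, -1.1, 9.9]
grip_width: 0.0001
gripper_force: 4.9
```

Emit:
drive_tool([
  [[0,0,0],[0,0,0],0],
  [[0,0,0],[0,0,0],0],
  [[0,0,0],[0,0,0],0],
  [[0,0,0],[0,0,0],0],
  [[0,0,0],[0,0,0],0],
  [[0,0,0],[0,0,0],0],
  [[0,0,0],[0,0,0],0],
  [[0,0,0],[0,0,0],0],
  [[0,0,0],[0,0,0],0],
  [[0,0,0],[0,0,0],0],
  [[0,0,0],[0,0,0],0],
  [[0,0,0],[0,0,0],0],
])

```text
time: 18.62
tcp_pos: [0.6169, 0.192, 0.116]
eef_rot: [-2.98, 0.993, -0.001]
wrist_force: [-3.1, -0.9, 9.8]
grip_width: 0.0
gripper_force: 4.9
```

```bash
python3 read.py w8 | cut -c1-1000; python3 -c "
from h import *; print(env.observe()['tcp_pos'],env.observe()['wrist_force'],env.observe()['grip_width'])"
```

```text
18.6667 [0.6169 0.192  0.116 ] [ 0.8 -0.6] [0.23 0.66 1.49 0.   0.99 2.44]
(np.float64(256.1667142478675), np.float64(244.14863150975395))
vial rows y -0.0005000000000000109 x extent 5.00000000000006 33.500000000000085
bubble 5.00000000000006 33.500000000000085
-43.0 [52 55];-41.5 [53 55];-40.0 [54 56];-38.5 [53 55];-37.0 [55 56];-35.5 [59 61];-34.0 [56 59];-32.5 [56 58];-31.0 [56 58];-29.5 [57 59];-28.0 [56 59];-26.5 [57 59];-25.0 [59 60];-23.5 [64 65];-22.0 [84 85];-20.5 [88 89];-19.0 [89 90];-17.5 [78 79];-16.0 [52 50];-14.5 [53 51];-13.0 [55 53];-11.5 [57 53];-10.0 [57 54];-8.5 [59 55];-7.0 [61 57];-5.5 [61 58];-4.0 [63 59];-2.5 [64 60];-1.0 [65 60];0.5 [69 64];2.0 [70 65];3.5 [70 65];5.0 [156 153];6.5 [207 186];8.0 [198 149];9.5 [194 147];11.0 [122 105];12.5 [197 149];14.0 [198 151];15.5 [198 151];17.0 [199 151];18.5 [199 151];20.0 [199 152];21.5 [199 152];23.0 [199 152];24.5 [199 152];26.0 [199 152];27.5 [200 152];29.0 [200 153];30.5 [200 153];32.0 [197 151];33.5 [112 106];35.0 [172 173];36.5 [176 177];38.0 [176 177];39.5 [177 179];41.0 [180 182];42.5 [179 181];
[0.61692067 0.19201462 0.11599213] [-3.66826965 -0.35264147  9.40817052] -6.198054798908004e-05
```

The bubble's visible end is unchanged at 6.8 mm, clear of the line at 11 mm, and the press is steady at about 10 N. I'm handing it in.

```bash
python3 -c "
from workcell import env; print(env.job_done())"
```

```text
the job is handed in; nothing more can be done
None
```

The job is handed in at about 19 s: the level lies lengthwise on the board, its bubble about 1 mm off centre when last read just before pressing (3 mm allowed; its one visible end had not moved under the press), and the arm is pressing its middle with about 10 N.

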